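# Home and clamp the scan carriage, then hold the enabling paddle half pressed

### The job

Get the scanner ready: slide the carriage with the mug fully home against its end stop (away from the robot), then swing the clamp lever all the way round until it lies alongside the carriage and locks it. Then press the spring-loaded enabling paddle about halfway down with the fingers and finish while still holding it there: never press it near the bottom, which trips the scanner, and leave the carriage home, the clamp locked and the loose things on the table undisturbed.

Things in the scene. Friction and masses are not known exactly. Their poses are not given: they have to be found in the camera images.
- bed: Fixed black base plate 275 x 150 x 16 mm (local x -150..125, y -90..60) with two rails along its x axis. Origin on the table, z up; its +x points roughly away from the robot. It carries the carriage, the end stop (a dark steel plate, near face at local x 102 mm, 60 mm high), and at local (20, -70) mm the clamp's column, 26 mm in diameter.
- carriage (a joint): How far the carriage is short of home, m: 0 = home against the end stop (hard stop), up to 0.115 = pulled back towards the robot (along the bed's -x). Sliding friction about 2 N, no spring. The carriage is an aluminium block 125 x 70 mm, top 56 mm above the table, with a black disc of 84 mm and a white mug fixed on it (70 mm wide, mug top 136 mm above the table, mug centre 65 mm further along bed +x than the post).
- post (a point): Centre of the top of the black upright handle post on the carriage's end nearer the robot: a plain round post, 16 mm in diameter, from 56 to 135 mm above the table; push or pinch it to slide the carriage. At home it is at bed-local (-10, 0) mm.
- clamp (a joint): Angle of the clamp lever, rad: 0 = free, lever pointing along the bed's -y; 1.571 = locked (hard stop), lever pointing along the bed's -x, beside the carriage. It grows clockwise seen from above, about a vertical axis, and stays where it is left (friction 0.2 N m, about 3 N at the knob). Its pin catches behind a lug on the carriage, so it locks properly only with the carriage home; swung early it blocks the carriage.
- clamp_knob (a point): Centre of the top of the clamp lever's upright black knob, a plain cylinder 18 mm in diameter from 78 to 130 mm above the table, 75 mm from the pivot. The flat lever arm below it is 14 mm wide, from 68 to 78 mm above the table.
- clamp_pivot (a point): Point on the clamp lever's vertical axis, 80 mm above the table; fixed on the bed at local (20, -70) mm.
- handset: Fixed grey housing of the enabling handle, 150 (x) x 80 (y) x 46 mm, origin on the table under its centre, +x roughly away from the robot; two cheeks at its far end rise to 78 mm and carry the paddle's hinge.
- paddle (a joint): Angle of the enabling paddle, rad: 0 = released (sprung up), 0.15 = half pressed (scanning enabled), 0.30 = fully down (hard stop); beyond about 0.26 the scanner trips. The spring gives about 3 N at the press point on starting, 8 N at half and 13 N at the bottom; it springs back when let go.
- paddle_pad (a point): The press point: on the upper face of the black paddle, on its centre line, 95 mm from the hinge and 17 mm from its free end. The paddle is a flat bar 112 x 40 x 10 mm that rises from the hinge towards the robot, tilted up 0.30 rad when released and level when fully down; this point is then 99 mm and 71 mm above the table, 86 mm at half.
- paddle_hinge (a point): Middle of the paddle's horizontal hinge axis (parallel to the handset's y), at handset-local (55, 0, 66) mm.
- tape_roll: Bystander: loose brown tape roll lying flat, 60 mm across, 22 mm high; origin under its centre.
- gauge_disc: Bystander: loose steel cylinder 44 mm across, 35 mm high; origin under its centre.
- sample_box: Bystander: loose cardboard box 50 x 60 x 40 mm; origin under its centre.
- spray_jar: Bystander: loose white jar with grey cap, 52 mm across, 85 mm high; origin under its centre.
There are look-alikes about, which are no part of the job. Several things have the shape of the handset; the one meant has the colours described above.

How it is judged:
On the way, in this order (a step that is already met when the one before it is completed fails the run):
1. the carriage is home against its stop while the clamp is still free (value of joint carriage below 0.004 m and value of joint clamp below 1.2 rad), for 0.2 s.
2. the clamp lever is swung fully to locked with the carriage home (value of joint clamp above 1.4 rad and value of joint carriage below 0.004 m), for 0.2 s.
At the end, for the whole second after the job is handed in: The robot is still pressing the paddle (more than 2 N) and keeps it half down, between 0.10 and 0.20 rad; the carriage is within 4 mm of its stop and the clamp lever is at 1.4 rad or more (all of step 2 and value of joint paddle between 0.1 and 0.2 rad and contact force between any of the fingers, the arm and handset above 2 N); the arm keeps its last pose, push and grip.
It fails at once if the paddle was pressed near the bottom (beyond 0.26 rad): the scanner trips (value of joint paddle above 0.26 rad).
It fails at once if a loose thing on the table was moved more than 20 mm (distance of any of tape_roll, gauge_disc, sample_box, spray_jar from where it was at the start of the episode above 0.02 m).
It also fails if it takes over 69 s, if anything falls off the work surface, if the arm or the gripper's body presses on something with over 40 N, if the wrist force passes 120 N, or if a joint passes its speed limit or range.

### The arm

A 7-joint arm with a two-finger parallel gripper is mounted at the origin on the work surface. World frame = base frame: x ahead of the robot, y to its left, z up, the work surface at z = 0. Lengths are in m, angles in rad, forces in N, time in s.
With the tool pointing down it reaches from about 0.425 to 0.925 m from the base axis. Payload 6.8 kg.
Tool frame: the origin (TCP) lies at the very end of the fingers, on their centre line; the grasp point (between the pads) lies grasp_offset behind it (grasp_offset is the distance from the TCP to the grasp point, in m); z points along the fingers, y is the direction in which the jaws open and shut (so a half turn about z gives the same grasp; the last joint's range is limited). The gripper opens to 85 mm and grips with 20 to 120 N. Pads are 22 mm wide; open, the fingers measure 114 mm over their backs; the gripper's body (76 mm by 85 mm) begins 54 mm behind the grasp point. The pads swing forward as they close: fully open they stand 13 mm farther back than shut.
Start: joints at [-1.389, 0.477, 0.022, 1.555, -0.011, 1.109, -0.083], TCP at [0.193, 0.647, 0.231] pointing down, gripper open.
Joint ranges: [-2.96, 2.96], [-0.34, 2.1], [-1.41, 1.46], [0.24, 2.44], [-1.37, 4.51], [0.17, 1.92], [-2.96, 2.96]. Speed limits (rad/s): [2.39, 2.39, 3.14, 3.14, 3.14, 3.14, 3.14].

### API

Orientations are given as a unit quaternion [w, x, y, z].
In Python, from station import * gives the robot as it stands.
- The arm moves only by the shell command python3 -m handwheel 'ROWS' [FORCE]. ROWS is JSON, one flat list of numbers, 7 for each row, row after row: the shift along the world's x, y, z in cm, then the turn, a rotation vector about the world's x, y, z in degrees, then the opening, from 0 (shut) to 1 (fully open). In form: [tx, ty, tz, ax, ay, az, fingers, tx, ty, tz, ax, ay, az, fingers, ...]. A call has 1 to 8 rows; each row is the pose to reach, as a shift and turn from the pose measured when the call began; what a row does not reach only later rows make up. A row lasts 1/12 s, in which the tool goes at most 41.7 mm and 7.16 degrees, less where a joint would pass 70% of its speed; a pose out of reach is approached as far as the arm can. A call with a gripper value outside its range is refused whole. The fingers move at their own pace and stop on an object; FORCE is the grip in N (left out, the last holds). Time passes only in rows, so rows that repeat a pose let the fingers close. It gives the time, the measured TCP pose, the force and the opening at its end, in the units of the state.
- get_obs(): the state, without advancing time (a new reading comes with each control period).
- read_camera(name): name is "scene" or "top" or "wrist"; returns the picture (420x560x3 uint8, red, green, blue); there is no depth.
- camera_info(name): a dict with "fx", "fy", "cx", "cy" (pixels), "k1" (the pictures are not rectified: a ray, as slopes to the right and down, at radius r is drawn at 1 + k1 r^2 times it, then the intrinsics apply), "R" (3x3) and "t" (3): a world point X has camera coordinates R X + t; the wrist camera has in their place "mount" (4x4, takes a point from camera to tool coordinates, whose origin is the TCP and whose axes are the flange's). Camera axes: x right, y down, z forward; pixel columns grow to the right and rows downward; lengths in m; the calibration is good to about 2 mm. A picture is of the moment at which its call begins: read the wrist's pose just before it. camera_info takes no time and is no camera call.
- hand_in(): hands the job in, once; it reports no verdict.
The state is a dict: "t": time; "q": joint angles; "joint_vel": joint speeds; "joint_torque": joint torques, N m; "eef_pos": TCP position; "tool_rot": TCP orientation; "contact_force": force on the tool from outside, world axes, zero at the start; "torque": the same for the moment, N m; "gripper_width": opening from 0.0 (shut) to 1.0 (fully open).
Only numpy, scipy, OpenCV 4.12 (cv2) and the standard library are available. Lean on these libraries where they do the work, as an engineer would, in place of code of your own. Each camera call takes 0.05 s, during which the arm holds its last target. There are 200 camera calls.

## Working session

There is one attempt and no reset: what is moved stays moved. The work goes in short steps, Python scripts to look and compute and a shell command to move; the robot and the scene stay as the last step left them, time stands still between calls to the robot, and variables do not carry over. Pictures are saved under pics/ and viewed, on a budget of 10 in all, crops included, one or two more only if the job needs it, and the job is handed in when it is done.

```bash
mkdir -p pics
python3 - <<'E'
from station import *
import cv2
o=get_obs();print({k:o[k] for k in('t','eef_pos','tool_rot','gripper_width','contact_force')})
for n in('scene','top'):
    cv2.imwrite(f'pics/{n}0.png',read_camera(n)[:,:,::-1])
    print(n,camera_info(n))
print(camera_info('wrist'))
E
```

```text
{'t': 0.0, 'eef_pos': array([0.19271772, 0.64627086, 0.23028527]), 'tool_rot': array([-9.35753533e-05,  1.44405693e-01,  9.89518113e-01, -9.43952317e-04]), 'gripper_width': 1.0018467233108468, 'contact_force': array([ 0.20378499, -0.07197166, -0.50331404])}
scene {'fx': 402.04666677297473, 'fy': 402.04666677297473, 'cx': 276.1781171977757, 'cy': 210.66804884389862, 'k1': -0.02647066591363603, 'R': array([[ 0.77402874,  0.63303168,  0.01226335],
       [ 0.47040086, -0.56199451, -0.68035668],
       [-0.4237954 ,  0.53238432, -0.73277855]]), 't': array([-0.42225981, -0.17576246,  1.30909711])}
top {'fx': 381.3316789928065, 'fy': 381.3316789928065, 'cx': 278.7861588326335, 'cy': 209.12441868056038, 'k1': -0.005394812478269828, 'R': array([[-0.00144599, -0.99999184, -0.00377123],
       [-0.9900126 ,  0.00196318, -0.1409652 ],
       [ 0.14097146,  0.00352973, -0.99000737]]), 't': array([-0.00888827,  0.53478339,  1.24898618])}
{'fx': 321.7691583417426, 'fy': 321.7691583417426, 'cx': 279.0195419940705, 'cy': 212.54636671825133, 'k1': 0.0035596082253715458, 'mount': array([[-2.43183461e-04, -9.52163890e-01, -3.05587741e-01,
         7.96041632e-02],
       [ 9.99998843e-01, -6.90325955e-04,  1.35515994e-03,
        -1.01251276e-03],
       [-1.50128951e-03, -3.05587058e-01,  9.52162957e-01,
        -1.41823926e-01],
       [ 0.00000000e+00,  0.00000000e+00,  0.00000000e+00,
         1.00000000e+00]])}
```

View pics/scene0.png

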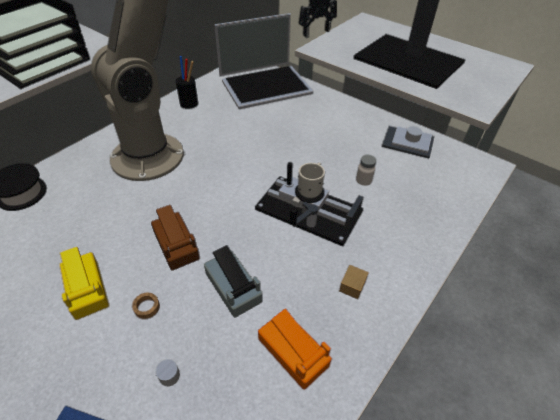

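View pics/top0.png

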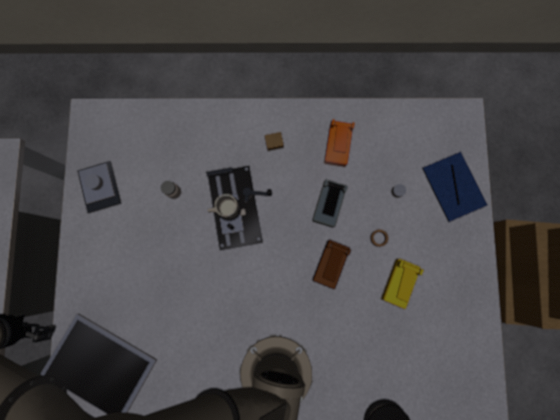

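The scene view shows the bed at about (310,205) and the grey handset at (233,278). In the top view the bed is at (235,207), the knob at (269,192), the post near (231,226) and the grey handset at (330,203). I'll measure these next.

```bash
cat > h.py <<'E'
from station import *
import cv2, numpy as np
from scipy.spatial.transform import Rotation as Rn
def cam(n,obs=None):
    c=camera_info(n); K=np.array([[c['fx'],0,c['cx']],[0,c['fy'],c['cy']],[0,0,1]])
    D=np.array([c['k1'],0,0,0.])
    if n=='wrist':
        q=obs['tool_rot'];T=np.eye(4);T[:3,:3]=Rn.from_quat(np.r_[q[1:],q[0]]).as_matrix();T[:3,3]=obs['eef_pos']
        M=np.linalg.inv(T@c['mount']); return K,D,M[:3,:3],M[:3,3]
    return K,D,np.array(c['R']),np.array(c['t'])
def ray(C,uv):
    K,D,R,t=C; p=cv2.undistortPoints(np.array(uv,float).reshape(-1,1,2),K,D).reshape(-1,2)
    d=np.c_[p,np.ones(len(p))]@R; return -R.T@t,d
def onz(C,uv,z):
    o,d=ray(C,uv); return o+d*((z-o[2])/d[:,2])[:,None]
def proj(C,X):
    K,D,R,t=C; return cv2.projectPoints(np.array(X,float).reshape(-1,3),cv2.Rodrigues(R)[0],t,K,D)[0].reshape(-1,2)
E
python3 - <<'E'
from h import *
a=cv2.imread('pics/top0.png')[155:260,195:360]; b=cv2.imread('pics/scene0.png')[150:320,190:380]
a=cv2.resize(a,(800,509),interpolation=cv2.INTER_CUBIC)
cv2.imwrite('pics/topc.png',cv2.convertScaleAbs(a,alpha=1.8)); 
b=cv2.resize(b,None,fx=3.5,fy=3.5,interpolation=cv2.INTER_CUBIC); cv2.imwrite('pics/scenec.png',cv2.convertScaleAbs(b,alpha=1.5))
E
```

```text
(no output)
```

View pics/topc.png

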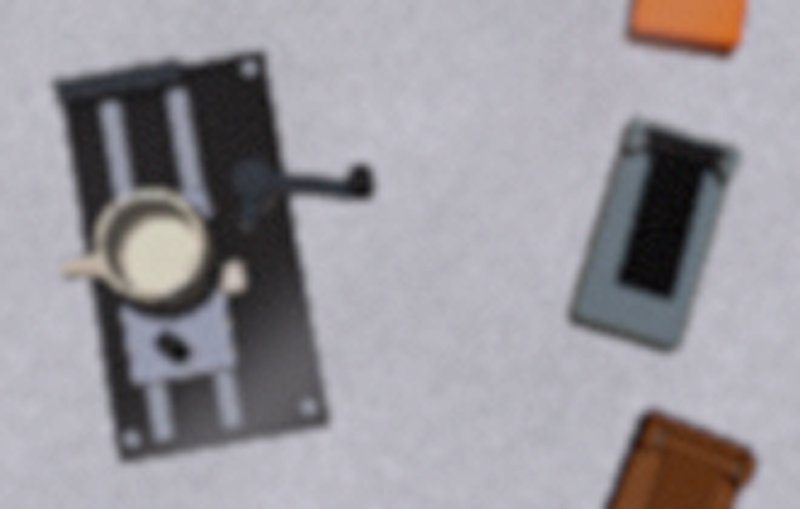

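View pics/scenec.png

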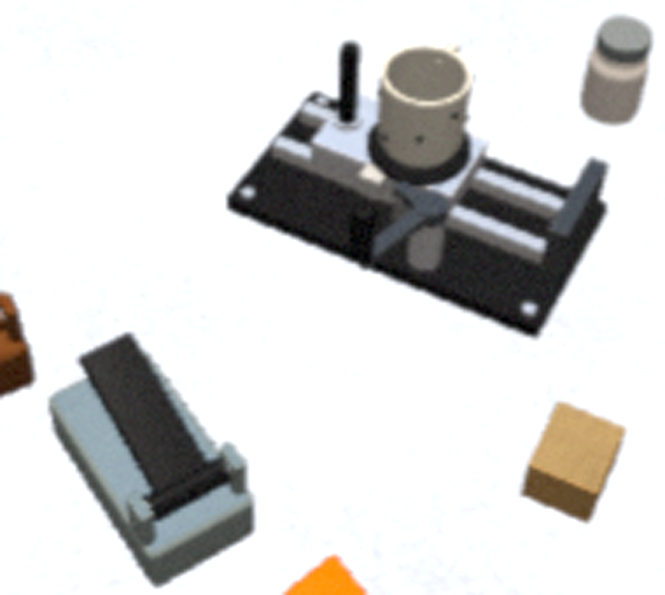

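Top crop: bed corners at (122,460), (327,424) and (265,52), with the knob near (362,180). The post is near (172,346), and the handset spans (570,318) to (740,150). Scene crop: post top at (349,45), knob top at about (361,212), paddle free end at (81,358) and (131,336).

Run:
```python
from h import *
T=cam('top');S=cam('scene')
s=105/509.; f=lambda *p:[(195+u*165/800,155+v*s) for u,v in p]
g=lambda *p:[(190+u/3.5,150+v/3.5) for u,v in p]
print('topcam',-T[2].T@T[3],'scene',-S[2].T@S[3])
B=onz(T,f((122,460),(327,424),(265,52)),.016)[:,:2];print('bed',B,np.linalg.norm(B[0]-B[1]),np.linalg.norm(B[1]-B[2]))
ex=B[2]-B[1]; ex/=np.linalg.norm(ex); ey=np.array([-ex[1],ex[0]])
# corner ids: near-left(-150,60) near-right(-150,-90) far-right(125,-90)
L=np.array([[-.15,.06],[-.15,-.09],[.125,-.09]])
A=np.c_[L[:,:1]*0,L]
e2=(B[0]-B[1])/np.linalg.norm(B[0]-B[1]); 
th=np.arctan2(*(ex[::-1]+np.array([-e2[0],e2[1]])))
R=np.array([[np.cos(th),-np.sin(th)],[np.sin(th),np.cos(th)]])
o=(B-L@R.T).mean(0);print('bed o',o,'yaw',np.degrees(th), 'res',B-(L@R.T+o))
w=lambda x,y,z:np.r_[o+R@[x,y],z]
piv=w(.02,-.07,.08);print('pivot',piv)
# line of post: triangulate top from scene at z .135
P=onz(S,g((349,45)),.135);print('post scene',P,'local',R.T@(P[0,:2]-o))
print('post top-view z.135 / .056',onz(T,f((165,340),(185,358)),.135),onz(T,f((185,358)),.056))
K=onz(S,g((361,213)),.130);print('knob scene',K,'local',R.T@(K[0,:2]-o)); K=onz(T,f((362,175)),.130);print('knob top',K,'local',R.T@(K[0,:2]-o))
# handset near edge top
H=onz(T,f((572,318),(675,349)),.046);print('handset near corners',H,np.linalg.norm(H[0]-H[1]))
Hs=onz(S,g((52,403),(155,558),(252,497)),.046);print('handset scene',Hs)
E_=onz(S,g((81,358),(131,336)),.107);print('paddle end scene',E_)
E_=onz(T,f((618,284),(670,298)),.102);print('paddle end top',E_)
for n,p in dict(box=((585,455),)).items(): print(n,onz(S,g(*p),.02))
print('jar',onz(S,g((623,38)),.085))
```

```text
topcam [ 0.35335804 -0.01434666  1.31185785] scene [ 0.96430937 -0.52841647  0.84487543]
bed [[0.39893968 0.18883847]
 [0.42378872 0.04585696]
 [0.69108807 0.09173003]] 0.1451247272859965 0.2712070870014963
bed o [0.55528047 0.15815242] yaw 9.798565790461767 res [[ 0.00168212 -0.00291096]
 [ 0.00100343  0.00191936]
 [-0.00268556  0.0009916 ]]
pivot [0.58690166 0.09257727 0.08      ]
post scene [[0.46991493 0.14782912 0.135     ]] local [-0.08587712  0.00435521]
post top-view z.135 / .056 [[0.47109017 0.14419492 0.135     ]
 [0.45952329 0.1312194  0.135     ]] [[0.46664994 0.14099094 0.056     ]]
knob scene [[0.58284553 0.01690981 0.13      ]] local [ 0.00312559 -0.14387334]
knob top [[0.57909251 0.01854316 0.13      ]] local [-0.00029471 -0.14162511]
handset near corners [[ 0.49469595 -0.12389351  0.046     ]
 [ 0.47314703 -0.19430685  0.046     ]] 0.0736369051463122
handset scene [[ 0.48391483 -0.19651874  0.046     ]
 [ 0.61974332 -0.23776781  0.046     ]
 [ 0.63792017 -0.1650057   0.046     ]]
paddle end scene [[ 0.50929577 -0.18494178  0.107     ]
 [ 0.52168982 -0.15100635  0.107     ]]
paddle end top [[ 0.51094656 -0.14970073  0.102     ]
 [ 0.50157629 -0.18379004  0.102     ]]
box [[0.78300166 0.01933546 0.02      ]]
jar [[0.60518365 0.35087056 0.085     ]]
```

The bed yaw is about 9.8°, the post is at (0.471, 0.146), the knob at (0.581, 0.018) and the pad near (0.52, -0.17). Reach and sizes agree with these. I'll head for a hover over the post with the jaws along bed y, which takes a turn of +26.4°.

```bash
python3 -m handwheel '[20,-25,0,0,0,26.4,1,20,-25,0,0,0,26.4,1,20,-25,0,0,0,26.4,1,20,-25,0,0,0,26.4,1,20,-25,0,0,0,26.4,1,20,-25,0,0,0,26.4,1,20,-25,0,0,0,26.4,1,20,-25,0,0,0,26.4,1]' 25; python3 -c "
from station import *
print(grasp_offset)"
```

```text
t: 0.77
eef_pos: [0.3953, 0.3921, 0.2302]
tool_rot: [0.0, -0.083, 0.997, -0.002]
contact_force: [0.9, 0.4, 0.3]
gripper_width: 1.002
0.0187
```

```bash
python3 -m handwheel '[6,-24.6,0,0,0,0,1,6,-24.6,0,0,0,0,1,6,-24.6,0,0,0,0,1,6,-24.6,0,0,0,0,1,6,-24.6,0,0,0,0,1,6,-24.6,0,0,0,0,1,6,-24.6,0,0,0,0,1,6,-24.6,0,0,0,0,1]'
python3 - <<'E'
from h import *
o=get_obs(); cv2.imwrite('pics/w1.png',read_camera('wrist')[:,:,::-1]); W=cam('wrist',o)
np.save('w1.npy',np.r_[o['eef_pos'],o['tool_rot']])
print(o['eef_pos'],proj(W,[[.471,.146,.135],[.471,.146,.056],o['eef_pos']]))
E
```

```text
t: 1.43
eef_pos: [0.4558, 0.1422, 0.2301]
tool_rot: [0.0, -0.08, 0.997, -0.002]
contact_force: [-0.6, 0.1, 0.2]
gripper_width: 1.0
[0.45579441 0.14224312 0.23009034] [[281.21078011 235.77732981]
 [280.92613908 206.89434536]
 [279.39290876 278.43119661]]
```

View pics/w1.png

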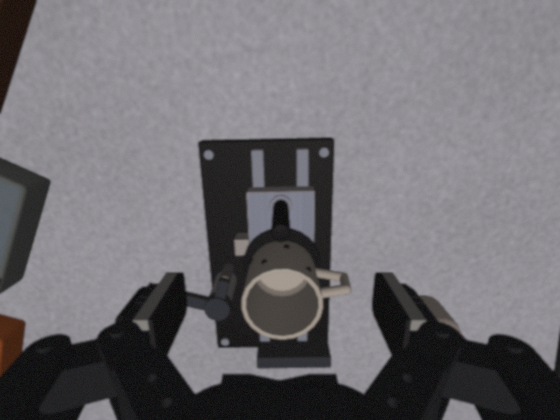

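The wrist view shows the post from (281,205) to (281,236), exactly where predicted. The jaws straddle it and are aligned with the bed, so I'll descend and pinch.

```bash
python3 -m handwheel '[1.5,0.4,0,0,0,0,1,1.5,0.4,-4,0,0,0,1,1.5,0.4,-8,0,0,0,1,1.5,0.4,-12,0,0,0,1,1.5,0.4,-13.3,0,0,0,1,1.5,0.4,-13.3,0,0,0,1]' && python3 -m handwheel '[0,0,0,0,0,0,0,0,0,0,0,0,0,0,0,0,0,0,0,0,0,0,0,0,0,0,0,0,0,0,0,0,0,0,0,0,0,0,0,0,0,0,0,0,0,0,0,0,0]' 25
```

```text
t: 1.98
eef_pos: [0.467, 0.15, 0.0933]
tool_rot: [-0.004, -0.083, 0.997, -0.003]
contact_force: [-1.3, 0.4, 0.3]
gripper_width: 1.001
t: 2.57
eef_pos: [0.4689, 0.145, 0.095]
tool_rot: [-0.002, -0.081, 0.997, -0.005]
contact_force: [1.0, -14.8, 12.0]
gripper_width: 0.18
```

```bash
python3 -m handwheel '[1,0.17,0,0,0,0,0,2,0.34,0,0,0,0,0,3,0.51,0,0,0,0,0,4,0.68,0,0,0,0,0,5,0.85,0,0,0,0,0,6,1.02,0,0,0,0,0,6.5,1.1,0,0,0,0,0,6.5,1.1,0,0,0,0,0]'; python3 -m handwheel '[0.5,0.09,0,0,0,0,0,1,0.17,0,0,0,0,0,1.5,0.26,0,0,0,0,0,2,0.34,0,0,0,0,0,2,0.34,0,0,0,0,0]'
```

```text
t: 3.23
eef_pos: [0.5361, 0.157, 0.0951]
tool_rot: [-0.001, -0.081, 0.997, -0.004]
contact_force: [2.0, 3.3, -2.7]
gripper_width: 0.177
t: 3.65
eef_pos: [0.5487, 0.1592, 0.0935]
tool_rot: [-0.009, -0.081, 0.997, -0.005]
contact_force: [-20.8, -0.8, 11.9]
gripper_width: 0.171
```

A 21 N stop force at bed-local x ≈ -7 mm means the carriage is home. I'll release, rise and move over the knob.

```bash
python3 -m handwheel '[-0.3,0,0,0,0,0,0,-0.3,0,0,0,0,0,1,-0.3,0,0,0,0,0,1,-0.3,0,0,0,0,0,1,-0.3,0,0,0,0,0,1,-0.3,0,4,0,0,0,1,-0.3,0,8,0,0,0,1,-0.3,0,12,0,0,0,1]' ; python3 -m handwheel '[0,-3.5,0,0,0,0,1,0,-7,1,0,0,0,1,0,-10.5,1,0,0,0,1,0,-14,1,0,0,0,1,0,-14,1,0,0,0,1,0,-14,1,0,0,0,1]'
python3 - <<'E'
from h import *
o=get_obs(); cv2.imwrite('pics/w2.png',read_camera('wrist')[:,:,::-1]); W=cam('wrist',o)
np.save('w2.npy',np.r_[o['eef_pos'],o['tool_rot']])
print(o['eef_pos'],proj(W,[[.581,.018,.130],[.587,.0926,.078],[.545,.156,.135]]))
E
```

```text
t: 4.32
eef_pos: [0.5457, 0.1588, 0.2147]
tool_rot: [-0.01, -0.081, 0.997, -0.006]
contact_force: [0.3, 0.8, -0.3]
gripper_width: 0.997
t: 4.82
eef_pos: [0.546, 0.0159, 0.2251]
tool_rot: [-0.009, -0.079, 0.997, -0.006]
contact_force: [-0.5, 0.1, 0.3]
gripper_width: 1.0
[0.54597062 0.01585611 0.22506839] [[276.19853037 260.35844332]
 [351.55640195 254.25397792]
 [458.5441768  247.48269491]]
```

View pics/w2.png

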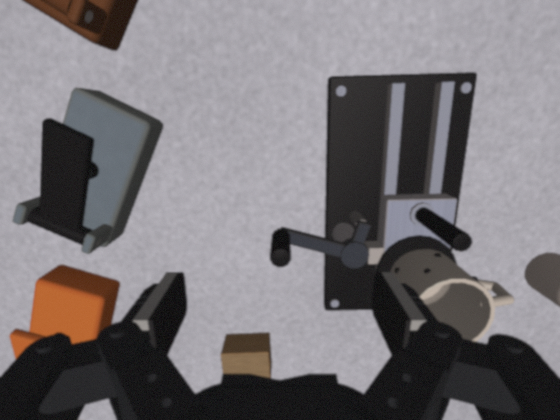

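The carriage reads home: the post projection matches at (458,247). The knob top is at about (281,258) and the pivot at (354,252), both within 1 cm of prediction. I'll pinch the knob and compute the arc.

```bash
python3 -m handwheel '[3.5,0.5,0,0,0,0,1,3.5,0.5,-4,0,0,0,1,3.5,0.5,-8,0,0,0,1,3.5,0.5,-12.5,0,0,0,1,3.5,0.5,-12.5,0,0,0,1,3.5,0.5,-12.5,0,0,0,1]' && python3 -m handwheel '[0,0,0,0,0,0,0,0,0,0,0,0,0,0,0,0,0,0,0,0,0,0,0,0,0,0,0,0,0,0,0,0,0,0,0,0,0,0,0,0,0,0,0,0,0,0,0,0,0]' 25
python3 - <<'E'
from h import *
p=get_obs()['eef_pos'][:2]; piv=np.array([.587,.0926]); y=np.radians(9.8)
d=p-piv; r=np.hypot(*d); th=np.arctan2(d[1],d[0]); a0=(np.radians(-90)+y)-th
print(r,'a0',a0)
for a in np.arange(np.ceil(a0*5)/5,1.75,.1):
    print(round(a,2),np.round(100*(piv+.075*np.array([np.cos(-np.pi/2+y-a),np.sin(-np.pi/2+y-a)])-p),1))
E
```

```text
t: 5.37
eef_pos: [0.5791, 0.0245, 0.0978]
tool_rot: [-0.012, -0.081, 0.997, -0.006]
contact_force: [1.3, -0.2, 1.0]
gripper_width: 0.999
t: 5.95
eef_pos: [0.5805, 0.021, 0.0997]
tool_rot: [-0.011, -0.08, 0.997, -0.007]
contact_force: [-1.3, -6.5, 7.7]
gripper_width: 0.203
0.07188030498877991 a0 0.2614419009490192
0.4 [-1.1 -0.1]
0.5 [-1.8  0.1]
0.6 [-2.5  0.3]
0.7 [-3.1  0.7]
0.8 [-3.8  1.1]
0.9 [-4.3  1.6]
1.0 [-4.9  2.1]
1.1 [-5.4  2.7]
1.2 [-5.8  3.3]
1.3 [-6.1  4. ]
1.4 [-6.4  4.6]
1.5 [-6.6  5.4]
1.6 [-6.8  6.1]
1.7 [-6.8  6.8]
```

```bash
python3 -m handwheel '[-1.1,0.1,0,0,0,0,0,-1.8,0.3,0,0,0,0,0,-2.5,0.5,0,0,0,0,0,-3.1,0.9,0,0,0,0,0,-3.8,1.3,0,0,0,0,0,-4.3,1.8,0,0,0,0,0,-4.9,2.4,0,0,0,0,0,-5.4,3,0,0,0,0,0]'
python3 - <<'E'
from h import *
print(get_obs()['eef_pos'])
E
```

```text
t: 6.62
eef_pos: [0.5248, 0.0466, 0.1]
tool_rot: [-0.012, -0.078, 0.997, -0.009]
contact_force: [-4.3, -12.0, 6.6]
gripper_width: 0.201
[0.52475029 0.04660497 0.1000436 ]
```

```bash
python3 -m handwheel '[-0.2,0.9,0,0,0,0,0,-0.5,1.6,0,0,0,0,0,-0.8,2.3,0,0,0,0,0,-1,3,0,0,0,0,0,-1.2,3.7,0,0,0,0,0,-1.2,4.2,0,0,0,0,0,-1.2,4.7,0,0,0,0,0,-1.2,4.7,0,0,0,0,0]'
```

```text
t: 7.28
eef_pos: [0.5078, 0.0816, 0.0994]
tool_rot: [-0.018, -0.073, 0.997, -0.016]
contact_force: [-10.3, -29.4, 11.6]
gripper_width: 0.202
```

The knob is at the computed locked angle of about 1.6 rad, with a 29 N stop reaction. I'll release, rise and head for the handset with fingers closing.

```bash
python3 -m handwheel '[0,0,0,0,0,0,0,0,0,0,0,0,0,1,0,0,0,0,0,0,1,0,0,0,0,0,0,1,0,0,0,0,0,0,1,0,0,4,0,0,0,1,0,0,8,0,0,0,1,0,0,12,0,0,0,1]'; python3 -m handwheel '[0,-4,0,0,0,-7,0,0,-8,0,0,0,-14,0,0,-12,0,0,0,-21,0,0,-16,0,0,0,-27,0,0,-19,0,0,0,-27,0,0,-19,0,0,0,-27,0,0,-19,0,0,0,-27,0]'
python3 - <<'E'
from h import *
o=get_obs(); cv2.imwrite('pics/w3.png',read_camera('wrist')[:,:,::-1]); W=cam('wrist',o)
np.save('w3.npy',np.r_[o['eef_pos'],o['tool_rot']])
print(o['eef_pos'],proj(W,[[.52,-.171,.099],[.513,.080,.130],o['eef_pos']]))
cv2.imwrite('pics/top3.png',read_camera('top')[:,:,::-1])
E
```

```text
t: 7.95
eef_pos: [0.507, 0.0821, 0.2205]
tool_rot: [-0.019, -0.074, 0.997, -0.016]
contact_force: [0.1, -0.2, 0.2]
gripper_width: 0.999
t: 8.53
eef_pos: [0.5068, -0.1094, 0.2206]
tool_rot: [-0.022, 0.163, 0.986, -0.011]
contact_force: [0.5, 0.6, 0.1]
gripper_width: 0.011
[ 0.50683877 -0.10936254  0.22059982] [[222.89395102 247.01794844]
 [541.20921178 151.08966956]
 [280.70098007 278.05690404]]
```

View pics/w3.png

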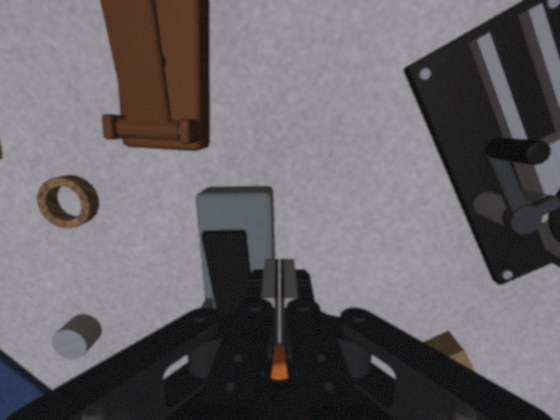

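The knob is at (540,152) against a predicted (541,151), so the clamp is locked. The paddle's free-end corners are at (204,233) and (247,231).

Run:
```python
from h import *
v=np.load('w3.npy'); o=dict(eef_pos=v[:3],tool_rot=v[3:]); W=cam('wrist',o)
E_=onz(W,[(204,233),(247,231)],.104); print(E_,np.linalg.norm(E_[0]-E_[1]))
H=onz(W,[(197,194),(272,187)],.046); print('housing near',H,np.linalg.norm(H[0]-H[1]))
c=E_.mean(0)[:2]; x=np.array([np.cos(np.radians(-17)),np.sin(np.radians(-17))]); pad=c+x*17e-3
h=H.mean(0)[:2]+x*.039
print('pad',pad,'from housing',h,'target shift cm',100*(pad+x*.005-v[:2]))
K=onz(W,[(540,152)],.130);print('knob',K)
```

```text
[[ 0.50128758 -0.18021787  0.104     ]
 [ 0.51119848 -0.14417059  0.104     ]] 0.037384914515978786
housing near [[ 0.47405047 -0.19269689  0.046     ]
 [ 0.4913773  -0.11757     0.046     ]] 0.07709908167450868
pad [ 0.52250021 -0.16716455] from housing [ 0.52000977 -0.16653594] target shift cm [ 2.04429635 -5.92638634]
knob [[0.51337603 0.07914105 0.13      ]]
```

```bash
python3 -m handwheel '[1,-3,0,0,0,0,0,2,-5.9,0,0,0,0,0,2,-5.9,-4,0,0,0,0,0,2,-5.9,-8,0,0,0,0,0,2,-5.9,-10.5,0,0,0,0,0,2,-5.9,-10.5,0,0,0,0,0,2,-5.9,-10.5,0,0,0,0,0]'; python3 -m handwheel '[0,0,-0.4,0,0,0,0,0,0,-0.8,0,0,0,0,0,0,0,-1.2,0,0,0,0,0,0,0,-1.4,0,0,0,0,0,0,0,-1.4,0,0,0,0,0,0,0,-1.4,0,0,0,0]'
```

```text
invalid input at $: expected a multiple of 7 numbers
invalid input at $: expected a multiple of 7 numbers
```

```bash
python3 -m handwheel '[1,-3,0,0,0,0,0,2,-5.9,0,0,0,0,0,2,-5.9,-4,0,0,0,0,2,-5.9,-8,0,0,0,0,2,-5.9,-10.5,0,0,0,0,2,-5.9,-10.5,0,0,0,0,2,-5.9,-10.5,0,0,0,0]'
```

```text
t: 9.22
eef_pos: [0.5269, -0.1637, 0.1146]
tool_rot: [-0.024, 0.159, 0.987, -0.01]
contact_force: [-0.3, 0.1, 0.8]
gripper_width: 0.003
```

```bash
python3 -m handwheel '[0,-0.4,-0.5,0,0,0,0,0,-0.4,-1,0,0,0,0,0,-0.4,-1.5,0,0,0,0,0,-0.4,-2,0,0,0,0,0,-0.4,-2,0,0,0,0,0,-0.4,-2,0,0,0,0]'
```

```text
t: 9.72
eef_pos: [0.5274, -0.1675, 0.0951]
tool_rot: [-0.024, 0.159, 0.987, -0.01]
contact_force: [-0.3, 1.2, 4.4]
gripper_width: -0.002
```

```bash
python3 -m handwheel '[0,0,-0.4,0,0,0,0,0,0,-0.8,0,0,0,0,0,0,-0.8,0,0,0,0,0,0,-0.8,0,0,0,0,0,0,-0.8,0,0,0,0,0,0,-0.8,0,0,0,0]'
python3 - <<'E'
from h import *
T=cam('top'); im=read_camera('top')[:,:,::-1]; s=read_camera('scene')[:,:,::-1]; o=get_obs(); print(o['eef_pos'],o['contact_force'])
a=cv2.resize(im[110:260,150:420],(800,444),interpolation=cv2.INTER_CUBIC)
b=cv2.resize(s[150:320,150:380],None,fx=3.4,fy=3.4,interpolation=cv2.INTER_CUBIC)
cv2.imwrite('pics/s4.png',cv2.convertScaleAbs(b,alpha=1.5)); cv2.imwrite('pics/t4.png',cv2.convertScaleAbs(a,alpha=1.8))
E
```

```text
t: 10.22
eef_pos: [0.5273, -0.1675, 0.0878]
tool_rot: [-0.024, 0.159, 0.987, -0.01]
contact_force: [-2.2, 1.4, 7.0]
gripper_width: 0.0
[ 0.5272701  -0.16750651  0.08778342] [-2.31922376  0.8981223   7.26538071]
```

View pics/s4.png

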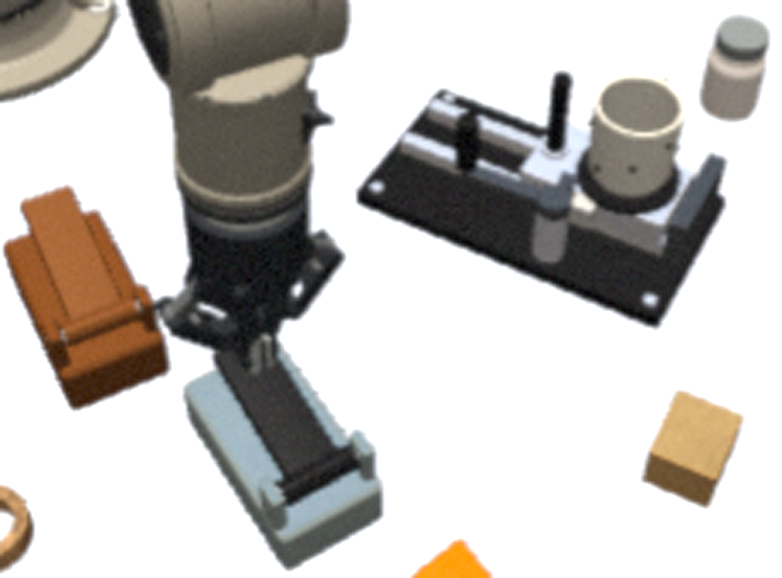

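The carriage is against the stop, the lever lies alongside it, and the fingers are on the paddle. Force suggests about 0.14 rad and height about 0.12 rad, so I'll press 1.5 mm more to centre it.

```bash
python3 -m handwheel '[0,0,-0.2,0,0,0,0,0,0,-0.2,0,0,0,0,0,0,-0.2,0,0,0,0,0,0,-0.2,0,0,0,0,0,0,-0.2,0,0,0,0,0,0,-0.2,0,0,0,0]'
python3 - <<'E'
from station import *
import numpy as np
o=get_obs(); print(np.round(o['eef_pos'],4),np.round(o['contact_force'],1)); z=o['eef_pos'][2]
if .084<z<.089 and 5<o['contact_force'][2]<10.5: print(hand_in())
E
```

```text
t: 10.82
eef_pos: [0.527, -0.1674, 0.0865]
tool_rot: [-0.024, 0.159, 0.987, -0.01]
contact_force: [-3.0, 1.9, 7.8]
gripper_width: 0.001
[ 0.527  -0.1674  0.0865] [-3.   1.9  7.8]
the job is handed in; nothing more can be done
None
```

The scanner is set up and I handed the job in at about 10.8 s, with the fingers still holding the paddle roughly half down. No verdict was reported.

- **Carriage:** I pinched the post and slid the carriage about 80 mm until it stopped against something solid at 21 N. The post was then within about 4 mm of its home position by my measurement.
- **Clamp:** I swung the knob round its arc to about 1.6 rad, where it met a 29 N stop. After I let go, the wrist camera showed the knob within a pixel of the locked position.
- **Paddle:** The last reading was a fingertip height of 86.5 mm and a vertical force of 7.8 N. The height gives about 0.135 rad and the force about 0.15 rad, a small disagreement, but both lie well inside 0.10–0.20.
- **Loose things:** The last scene picture, taken just before the final 1–2 mm of press, showed the carriage home and the lever alongside it. The box and jar looked undisturbed. The tape roll was only partly in that crop and the gauge disc was outside it. I did not measure the loose things again; the arm stayed above or away from all of them.

One move was refused because I typed the wrong number of values; it moved nothing.

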